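# Lock the loaded cam clamp on the workshop bench

## Task

One of the two cam clamps on the bench has an aluminium plate under its strap, ready to be worked on; the other is empty. Press the raised lever of the loaded clamp down over its high point until it snaps closed and stays down by itself, and leave the empty clamp open.

Things in the scene. Friction and masses are not known exactly. Their poses are not given: they have to be found in the camera images.
- clamp_pivot (a point): Centre of the lever's pivot pin, 85 mm above the bench, on the fixed clamp with the plate: plywood base 200 x 110 mm, dark steel strap with rubber foot, aluminium plate 55 x 130 x 10 mm under it. Axes fixed, z up; +x runs along the strap to the plate. The lever reaches from the pin over -x: a steel bar 130 mm long, 10 thick, 20 wide, with a paddle 34 wide over its last 45 mm.
- cam_lever (a joint): Loaded clamp's lever, rad: 0 open (50 deg above level, as at the start), 0.873 closed (level, firm stop). Spring resists up to 0.75 N m (10 N at 75 mm). High point 0.69: before it the lever springs back, beyond it snaps closed. Straight press with closed fingers 70 mm level distance from the pin, tips down to 10 mm above pin height, does it; nothing under the lever is in the way.
- spare_pivot (a point): Centre of the lever's pivot pin, 85 mm above the bench, of the other clamp: the same clamp, also fixed, but empty, with no plate under its strap. Axes as for clamp_pivot. It stands 220 mm or more to the left or right of the loaded one.
- spare_lever (a joint): Empty clamp's lever, rad, same mechanism and values as cam_lever: 0 open, 0.873 closed. To be left open.
Not all that is in view belongs to the job. Leave any orange or red look-alike of the part that bears clamp_pivot alone. What is shaped like the part that bears spare_pivot but turquoise is not meant.

How it is judged:
By the outcome, as a careful person would: the job done as asked, in the order asked, and still so for the second after the job is handed in, with the robot touching nothing.
It also fails if it takes over 26 s, if anything falls off the work surface, if the arm or the gripper's body presses on something with over 40 N, if the wrist force passes 120 N, or if a joint passes its speed limit or range.

## Robot

A 6-joint arm with a two-finger parallel gripper is mounted at the origin on the work surface. World frame = base frame: x ahead of the robot, y to its left, z up, the work surface at z = 0. Lengths are in mm, angles in rad, forces in N, time in s.
With the tool pointing down it reaches from about 275 to 725 mm from the base axis. Payload 5.6 kg.
Tool frame: the origin (TCP) lies midway between the tips of the shut fingers; the grasp point (between the pads) lies grip_point_offset behind it (grip_point_offset is the distance from the TCP to the grasp point, in mm); z points along the fingers, y is the line along which they close (so a half turn about z gives the same grasp; the last joint's range is limited). The gripper opens to 85 mm and grips with 20 to 120 N. Pads are 22 mm wide; open, the fingers measure 114 mm over their backs; the gripper's body (76 mm by 85 mm) begins 54 mm behind the grasp point. The pads swing forward as they close: fully open they stand 13 mm farther back than shut.
Start: joints at [1.599, 0.255, 0.108, 0, -1.424, -0.285], TCP at [139.665, 531.965, 231.283] pointing down, gripper open.
Joint ranges: [-2.95, 2.95], [-1.21, 1.97], [-1.09, 1.5], [-2.87, 1.71], [-2.94, -0.07], [-3.05, 3.05]. Speed limits (rad/s): [2.57, 2.57, 3.14, 3.14, 3.14, 3.14].

## Interface

Orientations are given as [roll, pitch, yaw] about the fixed x, y, z axes, in that order (R = Rz(yaw) Ry(pitch) Rx(roll)).
In Python, from bench import state, get_image, camera_params, finish_job, grip_point_offset gives the robot as it stands.
- The arm moves only by the tool step_arm, never from a script. Its argument "deltas" is a list that holds one entry, the list of rows, each a list of 7 numbers: the shift along the tool's x, y, z as a fraction of full scale, then the turn, a rotation vector about the tool's x, y, z as a fraction of full scale, then the closure, from 0 (fully open) to 1 (shut). A call has 1 to 20 rows; each row shifts and turns the commanded pose from where the row before left it, along the tool's axes as they then stand; what a row does not reach is not made up. Full scale, the value 1, is 0.02 m for a shift and 4 degrees for a turn. A row lasts 1/12 s, in which the tool goes at most 41.7 mm and 7.16 degrees, less where a joint would pass 70% of its speed; a pose out of reach is approached as far as the arm can. A call with a number of a shift or a turn outside -1 to 1 is refused whole. A call with a gripper value outside its range is refused whole. The fingers move at their own pace and stop on an object; "force" is the grip in N (left out, the last holds). Time passes only in rows, so rows that do not move let the fingers close. It gives the time, the measured TCP pose, the force, the opening and the grip force at its end, in the units of the state.
- state(): the state, without advancing time (a new reading comes with each control period).
- get_image(name): name is "side" or "top" or "wrist"; returns the picture (420x560x3 uint8, blue, green, red); there is no depth.
- camera_params(name): a dict with "mtx" (3x3 intrinsics, pixels), "k1" (the pictures are not rectified: a ray, as slopes to the right and down, at radius r is drawn at 1 + k1 r^2 times it, then the intrinsics apply), "position" and "rotation" of the camera in the world. Camera axes: x right, y up, looking along -z (the intrinsics and any distortion apply to the point x, -y, -z); pixel columns grow to the right and rows downward; lengths in mm; the calibration is good to about 2 mm. A picture is of the moment at which its call begins: read the wrist's pose just before it. camera_params takes no time and is no camera call; for the wrist camera it gives the pose at the moment of the call.
- finish_job(): hands the job in; it is judged then, once.
The state is a dict: "time": time; "qpos": joint angles; "joint_velocities": joint speeds; "effort": joint torques, N m; "eef_pos": TCP position; "tool_rot": TCP orientation; "contact_force": force on the tool from outside, world axes, zero at the start; "wrist_torque": the same for the moment, N m; "finger_gap": finger opening in mm; "finger_force": force on a finger pad.
Only numpy, scipy, OpenCV 4.12 (cv2) and the standard library are available. Lean on these libraries where they do the work, as an engineer would, in place of code of your own. Each camera call takes 0.05 s, during which the arm holds its last target. There are 200 camera calls.

## Working session

There is one attempt and no reset: what is moved stays moved. The work goes in short steps, Python scripts to look and compute and a tool call to move; the robot and the scene stay as the last step left them, time stands still between calls to the robot, and variables do not carry over. Pictures are saved under pics/ and viewed, at most 10 in all, crops included, and the job is handed in when it is done.

Besides the shell and the picture viewer there is one more tool, called by a JSON object that holds its "method" and its "body", one argument or row to a line. step_arm: Moves the arm, as the interface text tells. Its arguments: {"type":"object","properties":{"deltas":{"type":"array","items":{"type":"array","items":{"type":"array","items":{"type":"number"}}}},"force":{"type":"number"}},"required":["deltas"]}

```bash
mkdir -p pics
cat > h.py <<'E'
import numpy as np, cv2
from bench import *
def ray(name,u,v,p=None):
    p=p or camera_params(name); K=np.array(p["mtx"]); k=p["k1"]
    d=cv2.undistortPoints(np.array([[[u,v]]],float),K,np.array([k,0,0,0,0.]))[0,0]
    R=np.array(p["rotation"]); 
    return np.array(p["position"],float),R@np.array([d[0],-d[1],-1.])
def onz(name,u,v,z):
    o,d=ray(name,u,v); return o+d*(z-o[2])/d[2]
def proj(name,P):
    p=camera_params(name); R=np.array(p["rotation"]); c=R.T@(np.array(P,float)-p["position"])
    x,y=c[0]/-c[2],-c[1]/-c[2]; f=1+p["k1"]*(x*x+y*y); K=np.array(p["mtx"])
    return K[0,0]*x*f+K[0,2],K[1,1]*y*f+K[1,2]
E
python3 - <<'E'
from h import *
for n in("top","side"): cv2.imwrite(f"pics/{n}.png",get_image(n)); print(n,camera_params(n)["position"])
print(state())
E
```

```text
top [ 339.09255089   12.27993654 1203.30110653]
side [ 180.6091818  -951.53560458  880.30167817]
{'time': 0.1, 'qpos': array([ 1.59858828e+00,  2.55675293e-01,  1.07116143e-01, -4.12343351e-04,
       -1.42388152e+00, -2.84579116e-01]), 'joint_velocities': array([-1.02922880e-03, -1.85743758e-03,  4.20580780e-03,  2.92232745e-03,
        1.23709306e-03, -8.16346831e-05]), 'effort': array([-3.12551958e-03, -3.87603557e+01,  2.38469660e+01,  5.37791714e+00,
       -3.85866544e-03, -4.76257966e-06]), 'eef_pos': array([139.53532594, 531.54763678, 230.48728926]), 'tool_rot': array([ 3.13989994e+00, -7.02594996e-05, -2.56847802e-01]), 'contact_force': array([-0.23961667,  0.12918086,  0.43991292]), 'wrist_torque': array([-0.00166809,  0.01374418,  0.04237755]), 'finger_force': 0.0, 'finger_gap': 85.61877956717827}
```

View pics/top.png

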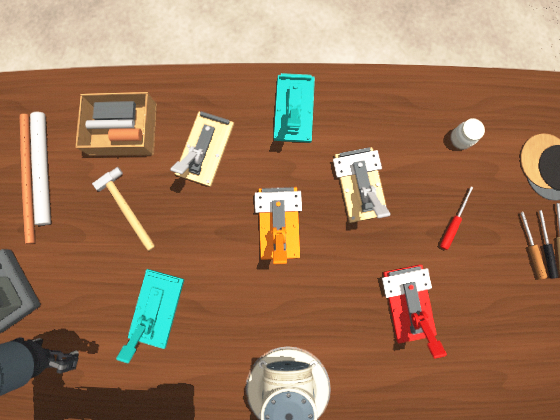

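View pics/side.png

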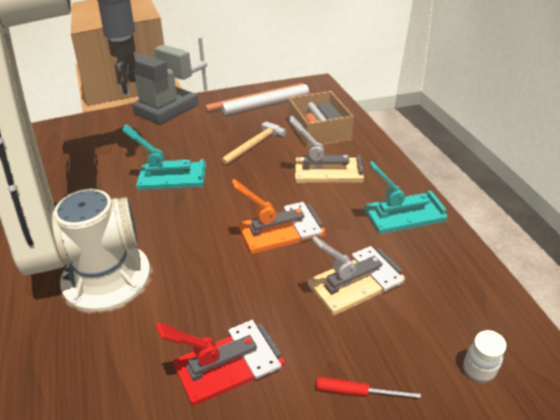

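The top view shows the loaded wooden clamp at about (362,185), with its plate at (357,162) and its lever paddle at (375,213). The empty wooden clamp is at (203,150). The orange, red and turquoise ones are look-alikes. I'll zoom in on the loaded clamp in both views.

Run:
```python
from h import *
t=cv2.imread("pics/top.png")[140:230,320:400]; s=cv2.imread("pics/side.png")[225:315,305:410]
a=cv2.resize(t,None,fx=5,fy=5,interpolation=2); b=cv2.resize(s,None,fx=4,fy=4,interpolation=2)
c=np.zeros((450,820,3),np.uint8); c[:450,:400]=a; c[:360,400:820]=b
cv2.imwrite("pics/crop.png",c[:,:800])
for uv in [(335,154),(379,150)]: print(onz("top",*uv,20))
for uv in [(347,268)]: print(onz("side",*uv,85))
```

```text
Traceback (most recent call last):
  File "h.py", line 9, in onz
    o,d=ray(name,u,v); return o+d*(z-o[2])/d[2]
                                           ~^^^
IndexError: invalid index to scalar variable.
```

View pics/crop.png

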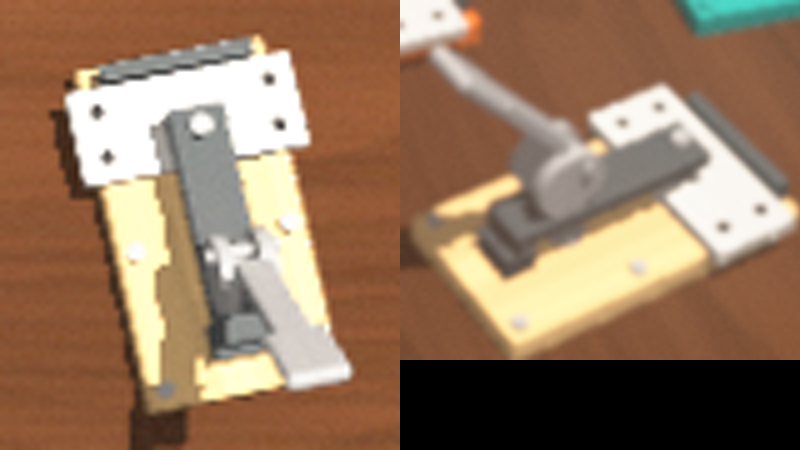

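The top crop puts the pin at about (368,190), the strap bolt at (360.4,164.6) and the paddle end at (384,215). In the side view the pin head is at about (351.7,268.7). The camera rotation comes as roll, pitch, yaw, so I'll fix the helper.

```bash
python3 - <<'E'
from bench import *
print(camera_params("top")["rotation"])
E
sed -i 's/R=np.array(p\["rotation"\])/R=Rot.from_euler("xyz",p["rotation"]).as_matrix()/; 1i from scipy.spatial.transform import Rotation as Rot' h.py
python3 - <<'E'
from h import *
c=lambda x,y:(320+x/5,140+y/5)
P=lambda x,y,z:onz("top",*c(x,y),z).round(1)
print("edges",P(100,185,15),P(150,410,15),P(295,155,15),P(338,375,15))
print("bolt",P(202,123,60),"rear",P(235,350,50))
print("pivot top",P(240,255,85),"side",onz("side",351.7,268.7,85).round(1))
print("paddle end",P(320,380,180), P(292,388,180),P(350,375,180),"side tip",onz("side",315,240,185).round(1))
print(proj("top",(139.7,532,231)))
E
```

```text
[ 0.13342009  0.01711669 -1.56287949]
edges [ 589.3 -146.5   15. ] [ 460.6 -173.1   15. ] [ 607.7 -259.    15. ] [ 481.  -280.2   15. ]
bolt [ 615.2 -197.5   60. ] rear [ 490.3 -214.9   50. ]
pivot top [ 537.  -211.8   85. ] side [ 541.6 -235.9   85. ]
paddle end [ 458.8 -230.7  180. ] [ 454.8 -216.8  180. ] [ 461.3 -245.5  180. ] side tip [ 457.8 -226.6  185. ]
(np.float64(60.40823251872723), np.float64(347.00368156500224))
```

{"method": "step_arm", "body": {
  "deltas": [
    [[0.61,0.77,0,0,0,0,1],[0.61,0.77,0,0,0,0,1],[0.61,0.77,0,0,0,0,1],[0.61,0.77,0,0,0,0,1],[0.61,0.77,0,0,0,0,1],[0.61,0.77,0,0,0,0,1],[0.61,0.77,0,0,0,0,1],[0.61,0.77,0,0,0,0,1],[0.61,0.77,0,0,0,0,1],[0.61,0.77,0,0,0,0,1],[0.61,0.77,0,0,0,0,1],[0.61,0.77,0,0,0,0,1],[0.61,0.77,0,0,0,0,1],[0.61,0.77,0,0,0,0,1],[0.61,0.77,0,0,0,0,1],[0.61,0.77,0,0,0,0,1],[0.61,0.77,0,0,0,0,1],[0.61,0.77,0,0,0,0,1],[0.61,0.77,0,0,0,0,1],[0.61,0.77,0,0,0,0,1]]
  ]
}}

```text
time: 1.77
eef_pos: [297.4, 171.0, 231.0]
tool_rot: [3.141, 0.0, -0.257]
contact_force: [0.8, 0.1, -0.3]
finger_gap: 0.2
finger_force: 0.0
```

{"method": "step_arm", "body": {
  "deltas": [
    [[0.61,0.77,0,0,0,0,1],[0.61,0.77,0,0,0,0,1],[0.61,0.77,0,0,0,0,1],[0.61,0.77,0,0,0,0,1],[0.61,0.77,0,0,0,0,1],[0.61,0.77,0,0,0,0,1],[0.61,0.77,0,0,0,0,1],[0.61,0.77,0,0,0,0,1],[0.61,0.77,0,0,0,0,1],[0.61,0.77,0,0,0,0,1],[0.61,0.77,0,0,0,0,1],[0.61,0.77,0,0,0,0,1],[0.61,0.77,0,0,0,0,1],[0.61,0.77,0,0,0,0,1],[0.61,0.77,0,0,0,0,1],[0.61,0.77,0,0,0,0,1],[0.61,0.77,0,0,0,0,1],[0.61,0.77,0,0,0,0,1],[0,0,0,0,0,0,1],[0,0,0,0,0,0,1]]
  ]
}}

```text
time: 3.43
eef_pos: [439.2, -152.3, 230.5]
tool_rot: [3.141, 0.002, -0.259]
contact_force: [-0.9, -0.1, -0.4]
finger_gap: -0.0
finger_force: 0.0
```

Run:
```python
from h import *
np.save("wp.npy",camera_params("wrist"),allow_pickle=True)
im=get_image("wrist"); cv2.imwrite("pics/w1.png",im)
for P in [(540,-213,85),(458,-229,185),(471,-226.5,176),(617,-198,60)]: print(P,np.round(proj("wrist",P)))
```

```text
(540, -213, 85) [317.  65.]
(458, -229, 185) [392. 173.]
(471, -226.5, 176) [380. 152.]
(617, -198, 60) [277. -19.]
```

View pics/w1.png

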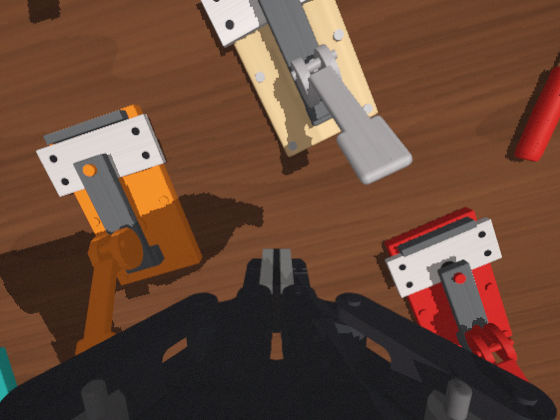

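The wrist view shows the pin at (317,67) and the paddle end at about (388,170). Both match the predictions to within a few pixels, so I'll go above the press point and press.

{"method": "step_arm", "body": {
  "deltas": [
    [[0.5,0.64,0,0,0,0,1],[0.5,0.64,0,0,0,0,1],[0.5,0.64,0,0,0,0,1],[0.5,0.64,0,0,0,0,1],[0.5,0.64,0,0,0,0,1],[0,0,0.3,0,0,0,1],[0,0,0.5,0,0,0,1],[0,0,0.5,0,0,0,1],[0,0,0.5,0,0,0,1],[0,0,0.3,0,0,0,1],[0,0,0.2,0,0,0,1],[0,0,0.2,0,0,0,1],[0,0,0.2,0,0,0,1],[0,0,0.2,0,0,0,1]]
  ]
}}

```text
time: 4.65
eef_pos: [472.1, -226.3, 173.4]
tool_rot: [3.142, -0.002, -0.256]
contact_force: [0.4, 0.5, 2.6]
finger_gap: -0.0
finger_force: 1.0
```

Contact came where expected. I'll press 79 mm more, down to about z = 95.

{"method": "step_arm", "body": {
  "deltas": [
    [[0,0,0.22,0,0,0,1],[0,0,0.22,0,0,0,1],[0,0,0.22,0,0,0,1],[0,0,0.22,0,0,0,1],[0,0,0.22,0,0,0,1],[0,0,0.22,0,0,0,1],[0,0,0.22,0,0,0,1],[0,0,0.22,0,0,0,1],[0,0,0.22,0,0,0,1],[0,0,0.22,0,0,0,1],[0,0,0.22,0,0,0,1],[0,0,0.22,0,0,0,1]]
  ]
}}

```text
time: 5.65
eef_pos: [471.1, -226.6, 120.2]
tool_rot: [3.141, 0.001, -0.257]
contact_force: [-0.8, -1.0, 4.9]
finger_gap: -0.0
finger_force: 1.8
```

{"method": "step_arm", "body": {
  "deltas": [
    [[0,0,0.22,0,0,0,1],[0,0,0.22,0,0,0,1],[0,0,0.22,0,0,0,1],[0,0,0.22,0,0,0,1],[0,0,0.22,0,0,0,1],[0,0,0,0,0,0,1],[0,0,0,0,0,0,1]]
  ]
}}

```text
time: 6.23
eef_pos: [471.3, -226.3, 98.0]
tool_rot: [-3.142, 0.001, -0.257]
contact_force: [-0.3, -0.1, -0.5]
finger_gap: -0.0
finger_force: 0.0
```

The force has dropped to zero, so the lever probably snapped over. I'll retreat straight up and then back away to check.

{"method": "step_arm", "body": {
  "deltas": [
    [[0,0,-0.3,0,0,0,1],[0,0,-0.5,0,0,0,1],[0,0,-0.8,0,0,0,1],[0,0,-0.8,0,0,0,1],[0,0,-0.8,0,0,0,1],[0,0,-0.8,0,0,0,1],[0,0,-0.8,0,0,0,1],[0,0,-0.8,0,0,0,1],[0,0,-0.8,0,0,0,1],[-0.5,-0.6,-0.4,0,0,0,1],[-0.5,-0.6,0,0,0,0,1],[-0.5,-0.6,0,0,0,0,1],[-0.5,-0.6,0,0,0,0,1],[-0.5,-0.6,0,0,0,0,1],[0,0,0,0,0,0,1],[0,0,0,0,0,0,1]]
  ]
}}

```text
time: 7.57
eef_pos: [438.6, -155.4, 236.0]
tool_rot: [-3.141, -0.003, -0.255]
contact_force: [-0.3, 0.1, 0.5]
finger_gap: -0.3
finger_force: 0.0
```

Run:
```python
from h import *
a=get_image("wrist"); b=get_image("side")[80:330,200:450]
cv2.imwrite("pics/after.png",np.hstack([cv2.resize(a,(400,300)),cv2.resize(b,(300,300))]))
```

```text
(no output)
```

View pics/after.png

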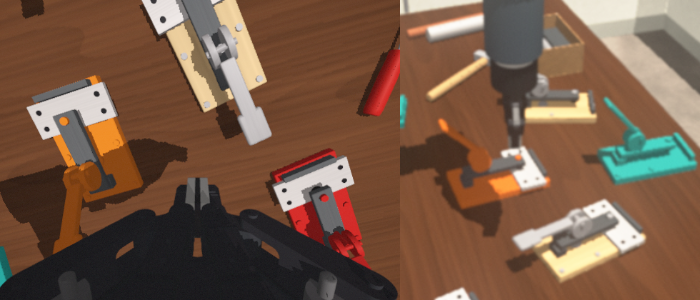

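The wrist view at (255,125) and the side view at (540,238) show the loaded clamp's lever lying level and staying down. The arm is clear of everything and the empty clamp was not touched.

```bash
python3 -c "from bench import *; print(finish_job())"
```

```text
the job is handed in; nothing more can be done
None
```

The loaded clamp's lever is snapped closed and staying down by itself, the empty clamp was never touched, and I've handed the job in at about 8 s of the 26 s allowed.

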